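# Extend and lock the telescopic ice scraper, then hold it up out of its rack

### The arm

A 6-joint arm with a two-finger parallel gripper is mounted at the origin on the work surface. World frame = base frame: x ahead of the robot, y to its left, z up, the work surface at z = 0. Lengths are in m, angles in rad, forces in N, time in s.
With the tool pointing down it reaches from about 0.275 to 0.825 m from the base axis. Payload 4.9 kg.
Tool frame: the origin (TCP) lies midway between the tips of the shut fingers; the grasp point (between the pads) lies 19 mm behind it (grip_point_offset is the distance from the TCP to the grasp point, in m); z points along the fingers, y is the line along which they close (so a half turn about z gives the same grasp; the last joint's range is limited). The gripper opens to 85 mm and grips with 20 to 120 N. Pads are 22 mm wide; open, the fingers measure 114 mm over their backs; the gripper's body (76 mm by 85 mm) begins 54 mm behind the grasp point. The pads swing forward as they close: fully open they stand 13 mm farther back than shut.
Start: joints at [-1.468, 0.326, -0.193, 1.052, 0, 1.437], TCP at [0.129, -0.535, 0.208] pointing down, gripper open.
Joint ranges: [-2.65, 2.65], [-0.97, 1.79], [-1.3, 1.35], [-1.93, 2.1], [-1.47, 1.37], [-3.14, 3.14]. Speed limits (rad/s): [2.57, 2.57, 3.14, 3.14, 3.14, 3.14].

### API

Orientations are given as a rotation vector (axis times angle).
In Python, from cell import * gives the robot as it stands. Calls block until the motion is done:
- movep(position, orientation): joint-space move of the TCP to a pose.
- move_l(position, velocity=0.15, rot=None, until_force=None): straight line of the TCP; rot=None keeps the orientation; velocity is the mean speed in m/s. With until_force (N) it stops when the force on the tool has changed by that much, and returns True; else False.
- set_joints(angles): joint-space move.
- let_go() and grab(newtons=None): open the fingers fully, or close them until they stop; newtons is the grip in N (None keeps the last).
- sleep(seconds).
- ik(position, orientation): joint angles nearest the present ones, or None.
- get_state(): the state.
- grab_frame(name): name is "scene" or "top" or "wrist"; returns a dict with "img" (480x640x3 uint8, red, green, blue), "fx", "fy", "cx", "cy" (pixels), "cam_to_world" (4x4, takes a point from camera to world coordinates); the wrist camera has in their place "T_tool_cam" (4x4, takes a point from camera to tool coordinates, whose origin is the TCP and whose axes are the flange's). Camera axes: x right, y down, z forward; pixel columns grow to the right and rows downward; lengths in m; the calibration is good to about 2 mm. The wrist camera is an equidistant fisheye: a pixel r from the principal point sees the ray r / f radians off the axis. A picture is of the moment at which its call begins: read the wrist's pose just before it. There is no depth.
A pose or a line that the arm cannot do raises MotionError and nothing moves.
- sign_off(): hands the job in; it is judged then, once.
Trained networks look in the newest picture that a camera, given by its name, has taken for a name from the list of things; names that differ only in an ending like _2 or _b are one class to them, and where a whole thing is asked for, a point or a joint stands for the part that bears it (a point fixed in the world has none). Each returns a list of dicts, best first, with "score" (0 to 1); they miss things now and then, are a little off and sometimes report something else, mostly with a low value. They report only what shows in the picture. A call takes as long as a camera call. They do not tell look-alikes from the thing itself.
- spot_in(camera, name): "centre" ([column, row] in pixels, amid what is visible of it).
- silhouettes(camera, name): "mask" (480x640 bool, what is visible of it) and "centre" ([column, row] in pixels, amid what is visible of it).
- tip_of(camera, name): "centre" ([column, row] in pixels: a listed point, or the origin of a listed thing).
The state is a dict: "clock": time; "q": joint angles; "joint_velocities": joint speeds; "tau": joint torques, N m; "position": TCP position; "eef_rot": TCP orientation; "contact_force": force on the tool from outside, world axes, zero at the start; "wrist_torque": the same for the moment, N m; "finger_gap": opening from 0.0 (shut) to 1.0 (fully open); "grasp_force": force on a finger pad.
Only numpy, scipy, OpenCV 4.12 (cv2) and the standard library are available. Lean on these libraries where they do the work, as an engineer would, in place of code of your own. Each camera call takes 0.05 s, during which the arm holds its last target. There are 200 camera calls.

### The job

Get the telescopic ice scraper ready: with its blade still standing in the slotted rack, press in the lock button on its grip, draw the grip up past the first stop to the second, full length, and let the button spring back out so that it locks there. Then, gripping it clear of the button, slide the blade up out of its slot and finish still holding the scraper in the gripper: upright, still and locked at full length, the whole blade clear above the rack. Leave everything else where it is.

Things in the scene. Friction and masses are not known exactly. Their poses are not given: they have to be found in the camera images.
- scraper: Telescopic ice scraper, 0.32 kg, blade down in an end slot of the rack; 195 mm tall closed, 275 mm at full length. Origin: middle of the blade's lower edge, 10 mm above the shelf at the start; z up the handle, y along the blade's width, x through its thickness, +x on the button's side. Yellow blade 5 (x) x 100 (y) mm; above it the yellow head, a 12 x 20 mm aluminium tube and the grey grip.
- shoulder (a point): Middle of the underside of the scraper's yellow head, 40 mm above the origin. The head is 30 mm (x) x 70 mm (y); it rests on the rack's top with 40 mm of blade below it in the slot. Only the weight of blade, head and tube, about 0.26 kg (hidden spread 15 percent), keeps them down in the rack.
- grip (a joint): How far the grip is drawn up along the tube, m: 0 closed (at the start), 0.040 first stop, 0.080 second stop and end of travel. Friction about 1.2 N: it stays where it is left, and sliding it does not lift the rest. Button out: latched at 0, 0.040 or 0.080 (up to 3 mm of play), and pulling lifts the whole scraper. Button in: it slides freely past the first stop.
- button (a joint): How far the lock button is pushed in, m: 0 out, 0.005 fully in, flush with the grip; from 0.003 on it frees the latch. Spring: 2 N to start it, 6 N fully in. It moves along the scraper's -x, so fingers closing on the grip along x over the button press it; fingers closing along y do not touch it. Let go, it springs out and latches if the grip is at a stop.
- grip_top (a point): Middle of the top end of the grip, 205 mm above the shelf at the start; it moves up with the grip. The grip is a straight upright block 26 mm (scraper x) x 36 mm (y) and 120 mm long, reaching from here down.
- button_face (a point): Middle of the outer face of the lock button, 14 mm wide and 16 mm tall, 26 mm below the top of the grip on the side of the scraper's +x, standing 5 mm proud (18 mm from the grip's axis when out).
- rack: Fixed birch rack 168 (x) x 130 (y) x 50 mm tall, origin in the middle of its underside on the shelf. Five slots along y, 104 mm long and 44 mm deep: three 18.5 mm wide at x = -34, 0, +34 mm for wax bars, and one 8 mm wide at each end, x = -66 and +66 mm: the ice scraper stands in one of these, the clear plate in the other, both with their y along the slot.
- wax1: Ski wax bar 15 x 96 x 58 mm standing in the wide slot at rack x = -34 mm, its top 14 mm above the rack; origin in the middle of its underside. To be left alone.
- wax2: Ski wax bar 15 x 96 x 58 mm standing in the wide slot at rack x = 0 mm, its top 14 mm above the rack; origin in the middle of its underside. To be left alone.
- wax3: Ski wax bar 15 x 96 x 58 mm standing in the wide slot at rack x = +34 mm, its top 14 mm above the rack; origin in the middle of its underside. To be left alone.
- plexi: Clear plastic wax scraper plate 5 x 100 x 70 mm standing in the other narrow slot, its top 26 mm above the rack; it has no handle. Origin in the middle of its lower edge. To be left alone.
- brush: Birch boot brush lying bristles down, about 207 mm long (x), 50 mm wide and 40 mm tall, origin under its middle. To be left alone.
- lunchbox: Closed stainless steel lunch box 126 x 176 x 60 mm, wire bail and carabiner on its lid, origin under its middle. To be left alone.
Mind the look-alikes: they are no part of the job. Leave any blue look-alike of the rack alone. There is more than one size of the scraper; the job needs the middle-sized.

How it is judged:
By the outcome, as a careful person would: the job done as asked, in the order asked, and still so for the second after the job is handed in, while the arm keeps its last pose, push and grip.
It also fails if it takes over 40 s, if anything falls off the work surface, if the arm or the gripper's body presses on something with over 40 N, if the wrist force passes 120 N, or if a joint passes its speed limit or range.

## Working session

There is one attempt and no reset: what is moved stays moved. The work goes in short steps, each a Python script; the robot and the scene stay as the last script left them, time stands still between calls to the robot, and variables do not carry over. Pictures are saved under pics/ and viewed, at most 10 in all, crops included, and the job is handed in when it is done.

```bash
mkdir -p pics; ls
python3 - <<'E'
from cell import *
import cv2,numpy as np
for c in ("scene","top"):
    f=grab_frame(c); cv2.imwrite(f"pics/{c}0.png",f["img"][:,:,::-1]); 
    print(c,f["fx"],f["cx"],f["cy"],np.round(f["cam_to_world"],3).tolist())
    for n in ("scraper","rack","plexi","brush","lunchbox","wax2"):
        print(n,[(np.round(d["centre"]).tolist(),round(d["score"],2)) for d in spot_in(c,n)][:5])
    for n in ("grip_top","button_face","shoulder","scraper"):
        print("tip",n,[(np.round(d["centre"],1).tolist(),round(d["score"],2)) for d in tip_of(c,n)][:5])
print(get_state())
E
```

```text
pics
scene 531.5436659135576 315.51215369392605 231.4482441861642 [[0.037, 0.74, -0.671, 1.553], [0.999, -0.02, 0.033, -0.086], [0.011, -0.672, -0.74, 1.25], [0.0, 0.0, 0.0, 1.0]]
scraper [([188.0, 203.0], 0.93), ([285.0, 259.0], 0.63), ([306.0, 238.0], 0.27), ([284.0, 252.0], 0.16)]
rack [([358.0, 213.0], 0.73), ([230.0, 251.0], 0.69)]
plexi [([308.0, 237.0], 0.47)]
brush [([230.0, 254.0], 0.69)]
lunchbox [([365.0, 282.0], 0.84)]
wax2 [([304.0, 250.0], 0.49), ([299.0, 260.0], 0.44)]
tip grip_top [([282.9, 234.9], 0.85), ([202.0, 234.5], 0.79), ([257.1, 310.2], 0.78)]
tip button_face [([279.8, 246.4], 0.47), ([284.8, 234.5], 0.4)]
tip shoulder [([252.5, 345.7], 0.74), ([177.8, 198.4], 0.67), ([282.5, 271.7], 0.6)]
tip scraper [([246.4, 357.7], 0.7), ([285.9, 281.1], 0.6)]
top 465.4421061199224 311.7571802706366 243.0755021337829 [[0.004, -0.988, 0.154, 0.366], [-1.0, -0.005, -0.0, -0.034], [0.001, -0.154, -0.988, 1.261], [0.0, 0.0, 0.0, 1.0]]
scraper [([349.0, 218.0], 0.93), ([470.0, 346.0], 0.93), ([374.0, 155.0], 0.81), ([410.0, 258.0], 0.69)]
rack [([264.0, 321.0], 0.76), ([333.0,
[... 465 characters left out ...]
.7, 372.7], 0.63)]
{'clock': 1.1, 'q': array([-1.46819245e+00,  3.26180124e-01, -1.92594788e-01,  1.05198919e+00,
        1.24340991e-05,  1.43656956e+00]), 'joint_velocities': array([ 0.00134107,  0.00076416,  0.00047085, -0.00047919, -0.00053118,
       -0.00194906]), 'tau': array([ 4.09639815e-04, -4.43336856e+01,  2.62761873e+01,  1.11234665e-03,
        2.87522437e-05,  5.87958269e-06]), 'position': array([ 0.1290462 , -0.53467444,  0.20809365]), 'eef_rot': array([3.11956018e+00, 3.71140084e-01, 1.87284191e-05]), 'contact_force': array([0.15602793, 0.30479731, 0.66006253]), 'wrist_torque': array([0.00812786, 0.03263011, 0.02820859]), 'grasp_force': 0.0, 'finger_gap': 0.9967617399691933}
```

View pics/scene0.png

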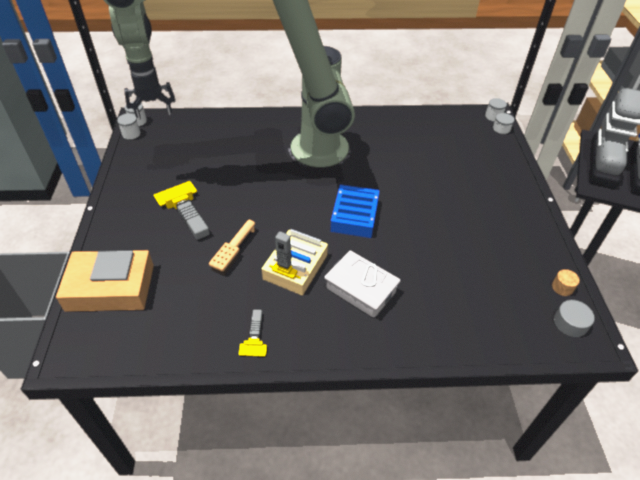

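View pics/top0.png

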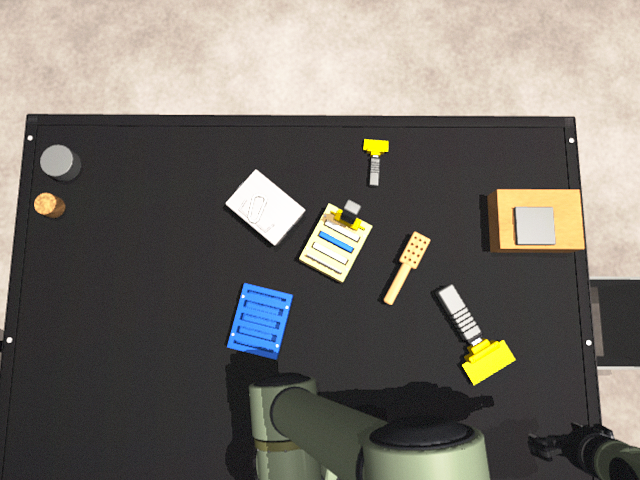

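The pictures show the target upright in the birch rack, with its grip top at about (283,235) in scene and (353,207) in top. The other two scrapers lie on the table. Next I'll triangulate the grip top, fit the yaw and find the button's side.

```bash
cat > h.py <<'E'
from cell import *
import cv2,numpy as np
from scipy.spatial.transform import Rotation as R
def ray(f,p):
    T=f["cam_to_world"]; d=T[:3,:3]@[(p[0]-f["cx"])/f["fx"],(p[1]-f["cy"])/f["fy"],1]
    return T[:3,3],d/np.linalg.norm(d)
def meet(rays):
    A=sum(np.eye(3)-np.outer(d,d) for o,d in rays); b=sum((np.eye(3)-np.outer(d,d))@o for o,d in rays)
    return np.linalg.solve(A,b)
def onz(f,p,z):
    o,d=ray(f,p); return o+d*(z-o[2])/d[2]
def down(yaw): # tool z down, tool y along world direction yaw
    y=np.array([np.cos(yaw),np.sin(yaw),0]); z=np.array([0,0,-1.])
    return R.from_matrix(np.c_[np.cross(y,z),y,z]).as_rotvec()
def wrist():
    s=get_state(); f=grab_frame("wrist"); T=np.eye(4)
    T[:3,:3]=R.from_rotvec(s["eef_rot"]).as_matrix(); T[:3,3]=s["position"]
    f["cam_to_world"]=T@f["T_tool_cam"]; return f
def wray(f,p):
    a=(np.array(p)-[f["cx"],f["cy"]])/[f["fx"],f["fy"]]; r=np.linalg.norm(a)
    T=f["cam_to_world"]; return T[:3,3],T[:3,:3]@np.r_[np.sin(r)*a/r,np.cos(r)]
def wproj(f,P):
    c=np.linalg.inv(f["cam_to_world"])@np.r_[P,1]; n=np.hypot(c[0],c[1]); t=np.arctan2(n,c[2])
    return np.array([f["cx"]+f["fx"]*t*c[0]/n,f["cy"]+f["fy"]*t*c[1]/n])
E
python3 - <<'E'
from h import *
S=grab_frame("scene");T=grab_frame("top")
print("grip_top",meet([ray(S,(282.9,234.9)),ray(T,(353.2,207.0))]))
print("shoulder",meet([ray(S,(282.5,271.7)),ray(T,(348.2,220.9))]))
for m in silhouettes("top","rack")[:3]:
    k=m["mask"].astype(np.uint8); r=cv2.minAreaRect(cv2.findNonZero(k)); b=cv2.boxPoints(r)
    P=np.array([onz(T,p,.05)[:2] for p in b]); e=np.diff(P[:3],axis=0)
    print(m["score"],m["centre"],T["img"][k>0].mean(0),np.round(P,3).tolist(),"mid",P.mean(0),np.linalg.norm(e,axis=1),np.degrees(np.arctan2(e[:,1],e[:,0])))
cv2.imwrite("pics/z1.png",np.hstack([cv2.resize(S["img"][215:305,245:345,::-1],None,fx=4,fy=4),cv2.resize(T["img"][190:290,290:390,::-1],None,fx=3.6,fy=3.6)]))
E
```

```text
grip_top [ 0.61612693 -0.12838582  0.20504157]
shoulder [ 0.6155784  -0.1320514   0.04667375]
0.89 [260.8, 320.4] [ 67.68637455 143.10384154 237.75870348] [[0.285, 0.184], [0.449, 0.147], [0.416, 0.013], [0.254, 0.052]] mid [0.35083562 0.09916589] [0.16794795 0.1381409 ] [ -12.53886403 -103.68647178]
0.59 [331.7, 247.5] [237.22259454 233.38918143 195.68166587] [[0.51, 0.004], [0.664, -0.077], [0.6, -0.195], [0.448, -0.112]] mid [ 0.55529774 -0.09489339] [0.17478861 0.13409447] [ -27.67535614 -118.72566128]
0.38 [326.1, 262.8] [196.73469388 187.57823129 167.75510204] [[0.518, -0.02], [0.528, -0.025], [0.481, -0.111], [0.471, -0.106]] mid [ 0.49976511 -0.06557691] [0.01136616 0.09830727] [ -28.09382793 -118.54484871]
```

View pics/z1.png

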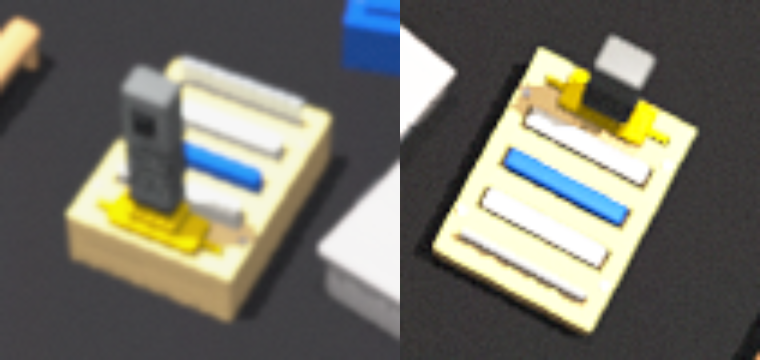

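The button is the dark square on the outer, camera-facing side, so scraper +x points at a yaw of about -28°. I'll move above it and refine with the wrist camera.

Run:
```python
from h import *
c=np.array([.615,-.129]); y=np.radians(-28)
for a in (y,y+np.pi,y+np.pi/2,y-np.pi/2):
    print(round(np.degrees(a)),[None if (q:=ik([*c,z],down(a))) is None else np.round(q,2) for z in (.16,.33)])
movep([*c,.33],down(y+np.pi if abs(ik([*c,.33],down(y+np.pi))[5])<abs(ik([*c,.33],down(y))[5]) else y))
f=wrist(); print("tcp",get_state()["position"],get_state()["clock"],f["cam_to_world"][:3,3])
for n in ("grip_top","button_face","shoulder"):
    for d in tip_of("wrist",n)[:3]: 
        o,v=wray(f,d["centre"]); z={"grip_top":.205,"button_face":.179,"shoulder":.05}[n]
        print(n,np.round(d["centre"],1),round(d["score"],2),o+v*(z-o[2])/v[2])
im=f["img"][:,:,::-1].copy()
u=np.array([np.cos(y),np.sin(y)]);w=np.array([-u[1],u[0]])
for s,t in ((13,18),(13,-18),(-13,-18),(-13,18)):
    p=wproj(f,np.r_[c+u*s/1e3+w*t/1e3,.205]); cv2.circle(im,tuple(int(round(v)) for v in p),2,(0,0,255),-1)
cv2.imwrite("pics/w1.png",im)
```

```text
-28 [array([-0.32,  0.5 , -0.05,  1.02, -0.  ,  1.74]), array([-0.32,  0.44,  0.29,  1.42, -0.  ,  1.74])]
152 [array([-0.32,  0.5 , -0.05,  1.02, -0.  , -1.41]), array([-0.32,  0.44,  0.29,  1.42, -0.  , -1.41])]
62 [array([-0.32,  0.5 , -0.05,  1.02,  0.  ,  0.16]), array([-0.32,  0.44,  0.29,  1.42,  0.  ,  0.16])]
-118 [array([-0.32,  0.5 , -0.05,  1.02,  0.  , -2.98]), array([-0.32,  0.44,  0.29,  1.42,  0.  , -2.98])]
tcp [ 0.61477365 -0.12968187  0.32984048] 3.7083 [ 0.57850556 -0.19637159  0.49628589]
grip_top [323.3 225.9] 0.97 [ 0.6147041  -0.12686315  0.205     ]
grip_top [225.4 179.5] 0.86 [ 0.66586504 -0.19845769  0.205     ]
button_face [301.1 219.5] 0.67 [ 0.63242309 -0.13503564  0.179     ]
button_face [371.3 184.7] 0.33 [ 0.56385527 -0.13377653  0.179     ]
shoulder [321.1 195. ] 0.87 [ 0.61796998 -0.12555695  0.05      ]
shoulder [162.4 208.5] 0.64 [ 0.80783091 -0.21085337  0.05      ]
```

View pics/w1.png

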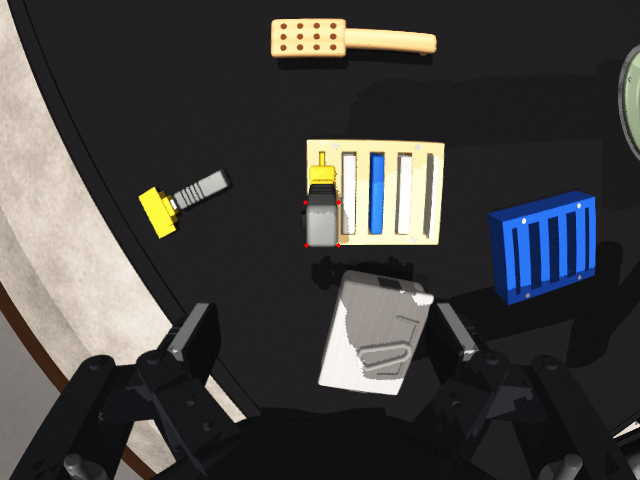

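The image fits the estimate to within about 1–2 mm, and the yaw looks about 0.5–1° more negative. I'll descend and check the centring from near.

Run:
```python
from h import *
c=np.array([.6152,-.1278]); y=np.radians(-28.6); s=get_state()
rot=min((down(y),down(y+np.pi)),key=lambda r:(R.from_rotvec(r)*R.from_rotvec(s["eef_rot"]).inv()).magnitude())
move_l([*c,.235],.15,rot)
sleep(.2); f=wrist(); print("tcp",get_state()["position"],get_state()["clock"])
for n in ("grip_top","button_face","shoulder"):
    for d in tip_of("wrist",n)[:2]: 
        o,v=wray(f,d["centre"]); z={"grip_top":.205,"button_face":.179,"shoulder":.05}[n]
        print(n,np.round(d["centre"],1),round(d["score"],2),o+v*(z-o[2])/v[2])
im=f["img"][:,:,::-1].copy()
im=cv2.resize(im[130:330,200:440],None,fx=3,fy=3,interpolation=cv2.INTER_CUBIC)
u=np.array([np.cos(y),np.sin(y)]);w=np.array([-u[1],u[0]])
for s,t,z in ((13,18,.205),(13,-18,.205),(-13,-18,.205),(-13,18,.205),(18,0,.179)):
    p=(wproj(f,np.r_[c+u*s/1e3+w*t/1e3,z])-[200,130])*3; cv2.circle(im,tuple(int(round(v)) for v in p),2,(0,0,255),-1)
cv2.imwrite("pics/w2.png",im)
```

```text
tcp [ 0.61572954 -0.12799933  0.23602271] 4.8917
grip_top [322.4 266.6] 0.75 [ 0.61602312 -0.1266918   0.205     ]
grip_top [207.6 189.2] 0.65 [ 0.65018248 -0.19705016  0.205     ]
button_face [295.  253.1] 0.46 [ 0.63188798 -0.1342616   0.179     ]
shoulder [320.1 209.7] 0.86 [ 0.61896839 -0.12661666  0.05      ]
shoulder [134.  228.3] 0.64 [ 0.80385216 -0.20739876  0.05      ]
```

View pics/w2.png

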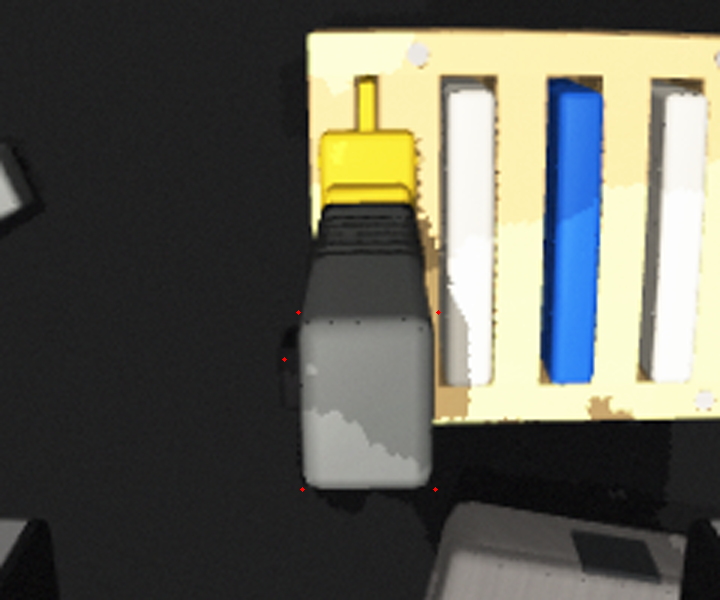

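Centred to within 0.5 mm, and the button is visible on the left. Now I'll descend, press the button and check the gap.

Run:
```python
from h import *
c=[.6152,-.1278]
def st(t): s=get_state(); print(t,np.round(s["position"],4),"gap",round(s["finger_gap"]*85,2),"gf",round(s["grasp_force"],1),"F",np.round(s["contact_force"],1),"t",round(s["clock"],1))
move_l([*c,.158],.1); st("down")
grab(25); sleep(.2); st("grab")
f=grab_frame("scene"); cv2.imwrite("pics/s2.png",cv2.resize(f["img"][195:305,225:365,::-1],None,fx=5,fy=5))
```

```text
down [ 0.6157 -0.128   0.1587] gap 85.03 gf 0.0 F [-0.8  0.   0.1] t 6.0
grab [ 0.6156 -0.128   0.1585] gap 25.57 gf 29.7 F [ 0.4 -1.   3. ] t 6.7
```

Run:
```python
from h import *
c=[.6152,-.1278]
def st(t): s=get_state(); print(t,np.round(s["position"],4),"gap",round(s["finger_gap"]*85,2),"gf",round(s["grasp_force"],1),"F",np.round(s["contact_force"],1),"t",round(s["clock"],1))
for dz in (.02,.045,.07,.078,.0805):
    move_l([*c,.158+dz],.06); st(dz)
sleep(.3); st("end")
f=grab_frame("scene"); 
cv2.imwrite("pics/s3.png",cv2.resize(f["img"][185:305,225:365,::-1],None,fx=5,fy=5))
for n in ("shoulder","grip_top"): print(n,[(np.round(d["centre"],1).tolist(),round(d["score"],2)) for d in tip_of("scene",n)])
```

```text
0.02 [ 0.6152 -0.1277  0.1784] gap 25.01 gf 29.3 F [ 0.1 -0.5  0.5] t 7.3
0.045 [ 0.6156 -0.1279  0.2036] gap 24.87 gf 29.3 F [-0.3 -0.7 -0. ] t 7.8
0.07 [ 0.6156 -0.1279  0.2286] gap 25.33 gf 29.3 F [ 0.4 -0.1 -0. ] t 8.4
0.078 [ 0.6153 -0.1278  0.2365] gap 25.09 gf 29.2 F [-0.4 -0.4  0.9] t 8.7
0.0805 [ 0.6153 -0.1279  0.2385] gap 25.38 gf 29.1 F [-0.4  0.4 -0.9] t 8.9
end [ 0.6153 -0.1278  0.2385] gap 25.28 gf 29.1 F [-0.  -0.9 -1.1] t 9.2
shoulder [([175.9, 199.4], 0.74), ([283.7, 272.7], 0.67), ([254.1, 344.3], 0.6)]
grip_top [([281.2, 212.6], 0.71), ([202.0, 234.6], 0.67), ([257.0, 309.5], 0.62)]
```

View pics/s3.png

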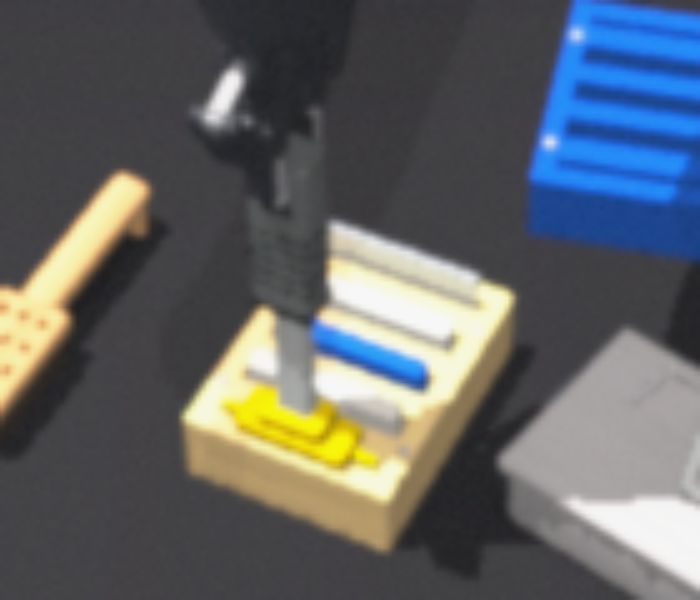

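The tube is out and the head is still down on the rack. I'll nudge up to the end stop, release, and turn to grip along y.

Run:
```python
from h import *
c=[.6152,-.1278]
def st(t): s=get_state(); print(t,np.round(s["position"],4),"gap",round(s["finger_gap"]*85,2),"gf",round(s["grasp_force"],1),"F",np.round(s["contact_force"],1),"t",round(s["clock"],1))
move_l([*c,.2400],.03); sleep(.2); st("nudge")
let_go(); sleep(.3); st("open")
move_l([*c,.33],.15)
movep([*c,.33],down(np.radians(61.4))); sleep(.2); st("turned")
f=wrist()
for n in ("grip_top","button_face","shoulder"):
    for d in tip_of("wrist",n)[:2]: 
        o,v=wray(f,d["centre"]); z={"grip_top":.285,"button_face":.259,"shoulder":.05}[n]
        print(n,np.round(d["centre"],1),round(d["score"],2),o+v*(z-o[2])/v[2])
im=f["img"][:,:,::-1].copy(); y=np.radians(-28.6)
u=np.array([np.cos(y),np.sin(y)]);w=np.array([-u[1],u[0]])
for s,t,z in ((13,18,.285),(13,-18,.285),(-13,-18,.285),(-13,18,.285),(18,0,.259)):
    p=wproj(f,np.r_[c+u*s/1e3+w*t/1e3,z]); cv2.circle(im,tuple(int(round(v)) for v in p),1,(0,0,255),-1)
cv2.imwrite("pics/w3.png",cv2.resize(im[130:370,160:480],None,fx=2.5,fy=2.5,interpolation=cv2.INTER_CUBIC))
```

```text
nudge [ 0.615  -0.1278  0.2398] gap 25.49 gf 28.8 F [-0.4 -0.5 -2.9] t 9.8
open [ 0.6152 -0.1278  0.24  ] gap 85.2 gf 0.0 F [ 0.7  0.4 -0.5] t 10.8
turned [ 0.6152 -0.1278  0.33  ] gap 84.83 gf 0.0 F [-0.4  0.1  0.6] t 13.1
grip_top [313.4 277.3] 0.93 [ 0.62392223 -0.13952108  0.285     ]
grip_top [109.9 171.4] 0.84 [ 0.50031787 -0.22013379  0.285     ]
shoulder [322.2 192.1] 0.85 [ 0.61564611 -0.12906362  0.05      ]
shoulder [ 26.6 115.6] 0.82 [ 0.28675376 -0.45283229  0.05      ]
```

View pics/w3.png

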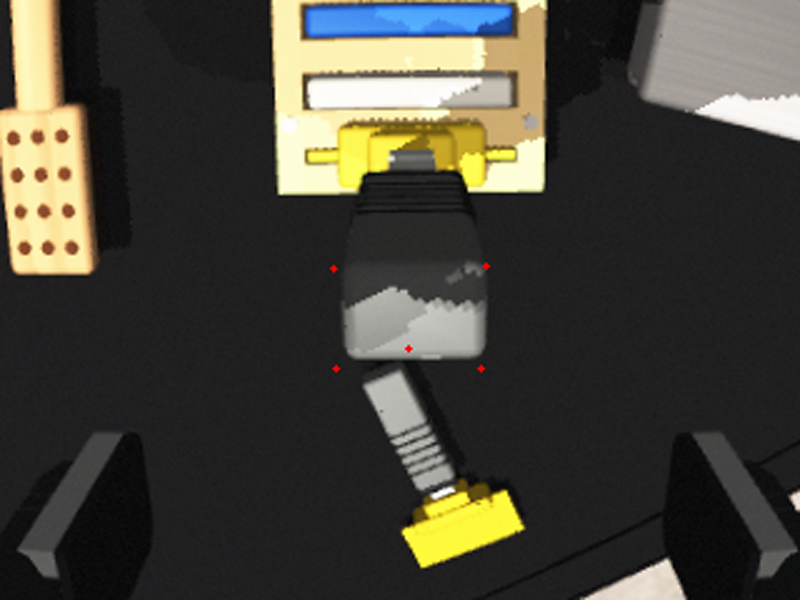

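The nudge force of -2.9 N confirms the end stop. The grip sits about 1.4 mm to +y and 1–2 mm to -x of my estimate, so I'll correct for that. Then I'll grasp and push down gently to test the latch before lifting.

Run:
```python
from h import *
y=np.radians(-28.6);u=np.array([np.cos(y),np.sin(y)]);w=np.array([-u[1],u[0]])
c=np.array([.6152,-.1278])-.001*u+.0012*w
def st(t): s=get_state(); print(t,np.round(s["position"],4),"gap",round(s["finger_gap"]*85,2),"gf",round(s["grasp_force"],1),"F",np.round(s["contact_force"],1),"t",round(s["clock"],1))
print(move_l([*c,.30],.1),move_l([*c,.222],.1,until_force=8)); st("down")
grab(40); sleep(.2); st("grab")
print("push",move_l([*c,.2175],.02,until_force=7)); st("pushed")
move_l([*c,.222],.03); sleep(.1); st("back")
f=grab_frame("scene"); cv2.imwrite("pics/s4.png",cv2.resize(f["img"][185:305,225:365,::-1],None,fx=5,fy=5))
```

```text
False False
down [ 0.6154 -0.1264  0.2228] gap 84.82 gf 0.0 F [-0.1 -0.1  0.7] t 14.7
grab [ 0.6151 -0.1262  0.2221] gap 35.43 gf 46.2 F [1.3 0.8 0.8] t 15.4
push True
pushed [ 0.6153 -0.1262  0.2211] gap 35.42 gf 46.7 F [-0.7  1.   4.9] t 15.6
back [ 0.6149 -0.1263  0.2219] gap 35.33 gf 46.3 F [ 1.3 -0.2  0.8] t 15.9
```

View pics/s4.png

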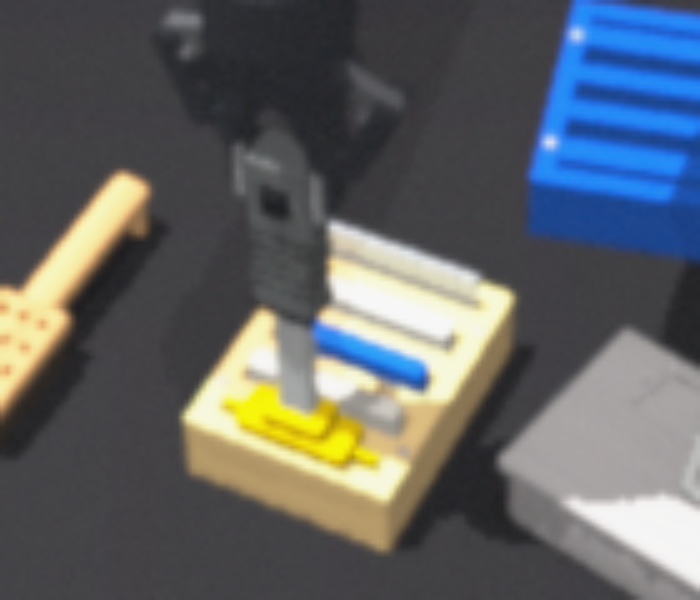

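The latch holds against the push, and the button stands clear between the pads. Lifting now.

Run:
```python
from h import *
p=get_state()["position"]
def st(t): s=get_state(); print(t,np.round(s["position"],4),"gap",round(s["finger_gap"]*85,2),"gf",round(s["grasp_force"],1),"F",np.round(s["contact_force"],1),"t",round(s["clock"],1))
print(move_l([p[0],p[1],.262],.06,until_force=20)); st("mid")
print(move_l([p[0],p[1],.302],.08,until_force=20)); sleep(.6); st("up")
f=grab_frame("scene"); cv2.imwrite("pics/s5.png",cv2.resize(f["img"][165:305,225:365,::-1],None,fx=4.2,fy=4.2))
```

```text
False
mid [ 0.6146 -0.1261  0.2617] gap 35.7 gf 46.1 F [0.6 0.3 0.2] t 16.8
False
up [ 0.6149 -0.1263  0.302 ] gap 35.79 gf 45.9 F [ 0.3 -0.5 -3.4] t 18.1
```

View pics/s5.png

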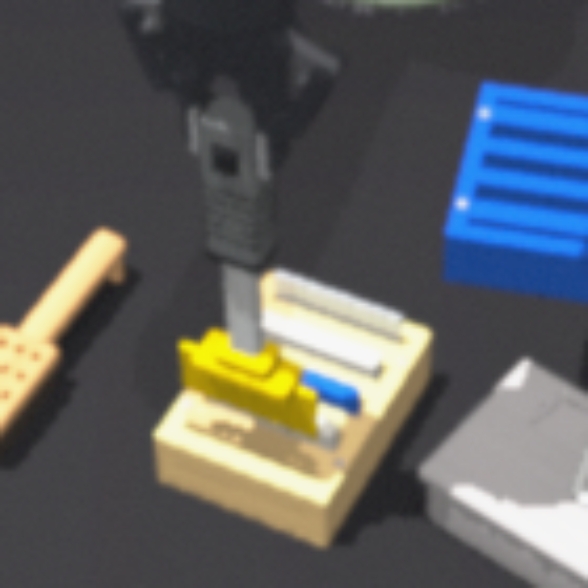

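The scraper is upright at full length, its blade is well above the empty slot, and nothing else has moved. The force reading of -3.4 N matches its weight.

```bash
python3 -c "
from cell import *
print(sign_off())"
```

```text
the job is handed in; nothing more can be done
None
```

The job is handed in at about 18 s of the 40 s: the arm is holding the middle-sized scraper upright and locked at full length, with the blade roughly 40 mm clear above the rack and nothing else visibly moved.

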